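# Cap the steam boiler and hold the cap at its vent mark

### The job

Put the loose filler cap with the red bar handle into the filler neck of the steam boiler, so that its lugs go down through the two slots (white marks) and the cap sits fully home on the rim. Then turn it clockwise, seen from above, half-way to the lock, until the bar handle lines up with the two yellow vent marks, and hold it there against its return spring so that the boiler can breathe while it warms up: the program finishes while still gripping the cap at the vent marks. Do not turn it so far that it clicks into the lock, and leave the other things on the table where they are.

Things in the scene. Friction and masses are not known exactly. Their poses are not given: they have to be found in the camera images.
- filler_cap: Loose bayonet cap, 84 to 168 g, upright on its stub. Origin: centre of the stub's underside, z up, x along bar handle and lugs; same after a half turn. Stub radius 20 mm, z 0-20; two opposite lugs 12 mm wide, rounded, out to radius 27, z 2-8; black disc radius 33, z 20-30.
- cap_handle (a point): Middle of the cap's red bar handle, 46 mm above the cap's origin. Bar 56 mm long (cap's x, straight over the lugs), 14 mm thick (y), 29 to 63 mm above the cap's origin, a white line on top at each end. Grip it from above across its thickness.
- cap_seat (a point): Point on the cap's axis in the plane of the disc's underside, 20 mm above the cap's origin; it meets filler_neck's origin when the cap is home, the disc resting on the rim.
- filler_neck: Bayonet neck fixed upright on the boiler. Origin: centre of the rim's top face, 148 mm over the table; z up; x along the two slots (white marks). Flange radius 44.5 mm, z -10 to 0; bore radius 22.5; slots 18 mm wide, out to radius 29.5; chamber below of radius 30, down to z -29. The cap enters with its handle along x within about 0.1 rad; home, its lugs have 2 mm play under the flange.
- vent_line (a point): Same point as filler_neck's origin; its x axis points along the two yellow vent marks, 45 degrees clockwise (from above) from the slots: the handle ends along it, either way round. Turned further, a spring pawl resists from about 60 degrees and clicks into the lock just short of 90 (red marks).
- vent_ring (a joint): Sprung ring in the neck that the lugs push round; rad, 0 at rest, grows clockwise to 1.46 at the lock. Reads the handle's angle past the slots less about 0.13: about 0.65 on the vent marks. Its spring turns an unheld cap back towards the slots: 0.05 N m at 0, 0.07 N m at the vent marks.
- boiler: Bench steam boiler, fixed. Origin: on the table straight under the neck, z up. Steel tank along y, top 115 mm high; base reaches 68 mm either way along x, 94 mm to +y, 182 mm to -y; white control box at the -y end, 108 mm high; brass safety valve at x +20, y -68 mm, 138 mm high. Nothing but the neck is higher.
- starch_can: Bystander, loose: white and green aerosol can, 52 mm across, 171 mm tall, standing behind the work. Origin: near its middle, at the underside. Leave it alone.
- spot_can: Bystander, loose: red aerosol can, 59 mm across, 198 mm tall, standing at the right rear. Origin: near its middle, at the underside. Leave it alone.
- tape_measure: Bystander, loose: rolled yellow tape measure, 53 mm across, 19 mm high, front right. Origin: near its middle, at the underside. Leave it alone.
- tailor_chalk: Bystander, loose: flat triangle of pale tailor's chalk, 42x47x8 mm, front left. Origin: near its middle, at the underside. Leave it alone.
- lint_roller: Bystander, loose: lint roller with blue handle, 177 mm long, 38 mm thick, lying at the left. Origin: near its middle, at the underside. Leave it alone.
- spool_red: Bystander, loose: spool of red thread, 40 mm across, 55 mm tall, at the left rear. Origin: near its middle, at the underside. Leave it alone.
- scissors: Bystander, loose: blue-handled scissors, 199 mm long, lying flat at the left rear. Origin: near its middle, at the underside. Leave it alone.
Things that resemble listed ones, but are neither listed nor needed, are in the scene too. What is meant by the filler_cap is not orange or pink, and is the smaller of those in its own colour.

How it is judged:
On the way:
1. the cap sits fully home on the neck, lugs through the slots, not yet turned to the vent marks (horizontal distance between cap_seat and filler_neck below 0.005 m and z of cap_seat in the frame of filler_neck below 0.003 m and value of joint vent_ring below 0.45 rad), for 0.05 s.
At the end, for the whole second after the job is handed in: Cap home on the neck (disc within 3 mm of the rim, 5 mm of the axis, upright within 0.1 rad), handle along the yellow vent marks within 0.17 rad, sprung ring pushed round (0.42 to 0.9 rad), cap at rest and still held by the fingers with more than 2 N (horizontal distance between cap_seat and filler_neck below 0.005 m and z of cap_seat in the frame of filler_neck between -0.003 and 0.003 m and angle between filler_cap's own z axis and vertical below 0.1 rad and angle between the x axis of filler_cap and the x axis of vent_line, either way round below 0.17 rad and value of joint vent_ring between 0.42 and 0.9 rad and contact force between the fingers and filler_cap above 2 N and angular speed of filler_cap below 0.1 rad/s); the arm keeps its last pose, push and grip.
It fails at once if the cap was turned on into the lock (value of joint vent_ring above 1.15 rad).
It fails at once if a bystander was disturbed (moved more than 25 mm) (distance of any of starch_can, spot_can, tape_measure, tailor_chalk, lint_roller, spool_red, scissors from where it was at the start of the episode above 0.025 m).
It also fails if it takes over 45 s, if anything falls off the work surface, if the arm or the gripper's body presses on something with over 40 N, if the wrist force passes 120 N, or if a joint passes its speed limit or range.

### The arm

A 7-joint arm with a two-finger parallel gripper is mounted at the origin on a cart in front of the work surface, level with it; the furniture and walls round the work are solid. World frame = base frame: x ahead of the robot, y to its left, z up, the work surface at z = 0. Lengths are in m, angles in rad, forces in N, time in s.
With the tool pointing down it reaches from about 0.4 to 0.875 m from the base axis. Payload 19.3 kg.
Tool frame: the origin (TCP) lies midway between the tips of the shut fingers; the grasp point (between the pads) lies 19 mm behind it; z points along the fingers, y is the line along which they close (so a half turn about z gives the same grasp; the last joint's range is limited). The gripper opens to 85 mm and grips with 20 to 120 N. Pads are 22 mm wide; open, the fingers measure 114 mm over their backs; the gripper's body (76 mm by 85 mm) begins 54 mm behind the grasp point. The pads swing forward as they close: fully open they stand 13 mm farther back than shut.
Start: joints at [-1.172, 0.521, -0.036, 1.599, 0.021, 1.021, -0.113], TCP at [0.282, 0.558, 0.231] pointing down, gripper open.
Joint ranges: [-2.91, 2.91], [-0.3, 2.13], [-1.5, 1.42], [0.17, 2.43], [-1.26, 4.41], [0.16, 1.93], [-2.52, 2.52]. Speed limits (rad/s): [1.89, 1.89, 2.39, 2.39, 3.01, 3.01, 3.01].

### API

Orientations are given as [roll, pitch, yaw] about the fixed x, y, z axes, in that order (R = Rz(yaw) Ry(pitch) Rx(roll)).
In Python, from workcell import * gives the robot as it stands.
- The arm moves only by the shell command python3 -m creep 'ROWS' [FORCE]. ROWS is JSON, a list that holds one entry, the list of rows, each a list of 7 numbers: the closure, from -1 (fully open) to 1 (shut), then the shift along the tool's x, y, z in m, then the turn, a rotation vector about the tool's x, y, z in degrees. A call has 1 to 10 rows; each row shifts and turns the commanded pose from where the row before left it, along the tool's axes as they then stand; what a row does not reach is not made up. A row lasts 1/10 s, in which the tool goes at most 50 mm and 8.59 degrees, less where a joint would pass 70% of its speed; a pose out of reach is approached as far as the arm can. A call is refused whole if a number of a shift passes 0.05 or a number of a turn 8.59, either way. A call with a gripper value outside its range is refused whole. The fingers move at their own pace and stop on an object; FORCE is the grip in N (left out, the last holds). Time passes only in rows, so rows that do not move let the fingers close. It gives the time, the measured TCP pose, the force, the opening and the grip force at its end, in the units of the state.
- observe(): the state, without advancing time (a new reading comes with each control period).
- grab_frame(name): name is "side" or "top"; returns a dict with "image" (400x640x3 uint8, red, green, blue), "range_z" (400x640 float32, m along the optical axis (not along the pixel's ray), 0 where there is no reading), "fx", "fy", "cx", "cy" (pixels), "R" (3x3) and "t" (3): a world point X has camera coordinates R X + t. Camera axes: x right, y down, z forward; pixel columns grow to the right and rows downward; lengths in m; the calibration is good to about 2 mm. A picture is of the moment at which its call begins.
- job_done(): hands the job in; it is judged then, once.
Trained networks look in a picture, given as the dict that the camera call returned (one of the last four; its "shot" number tells which), for a name from the list of things; names that differ only in an ending like _2 or _b are one class to them, and where a whole thing is asked for, a point or a joint stands for the part that bears it (a point fixed in the world has none). Each returns a list of dicts, best first, with "confidence" (0 to 1); they miss things now and then, are a little off and sometimes report something else, mostly with a low value. They report only what shows in the picture. A call takes as long as a camera call. They do not tell look-alikes from the thing itself.
- find_in(picture, thing): "extent" ([centre column, centre row, width, height] in pixels, round what is visible of it).
- outline_of(picture, thing): "region" (400x640 bool, what is visible of it) and "extent" ([centre column, centre row, width, height] in pixels, round what is visible of it).
- tip_of(picture, thing): "position" ([column, row] in pixels: a listed point, or the origin of a listed thing).
The state is a dict: "clock": time; "qpos": joint angles; "qd": joint speeds; "joint_efforts": joint torques, N m; "position": TCP position; "tool_rot": TCP orientation; "force": force on the tool from outside, world axes, zero at the start; "moment": the same for the moment, N m; "grip_width": finger opening in m; "finger_force": force on a finger pad.
Only numpy, scipy, OpenCV 4.12 (cv2) and the standard library are available. Lean on these libraries where they do the work, as an engineer would, in place of code of your own. Each camera call takes 0.05 s, during which the arm holds its last target. There are 200 camera calls.

## Working session

There is one attempt and no reset: what is moved stays moved. The work goes in short steps, Python scripts to look and compute and a shell command to move; the robot and the scene stay as the last step left them, time stands still between calls to the robot, and variables do not carry over. Pictures are saved under pics/ and viewed, at most 10 in all, crops included, and the job is handed in when it is done.

```bash
mkdir -p pics
cat > h.py <<'E'
from workcell import *
import numpy as np, cv2
def world(f,u,v,z=None):
    d=np.array([(u-f["cx"])/f["fx"],(v-f["cy"])/f["fy"],1.0]); R=np.array(f["R"]); t=np.array(f["t"])
    c=-R.T@t; r=R.T@d
    if z is None: return c+r*f["range_z"][int(round(v)),int(round(u))]
    return c+r*(z-c[2])/r[2]
def cloud(f):
    v,u=np.mgrid[0:400,0:640]; Z=f["range_z"]
    P=np.stack([(u-f["cx"])/f["fx"]*Z,(v-f["cy"])/f["fy"]*Z,Z],-1)
    return (P-np.array(f["t"]))@np.array(f["R"])
def save(n,im): cv2.imwrite("pics/"+n,cv2.cvtColor(np.ascontiguousarray(im),cv2.COLOR_RGB2BGR))
E
python3 - <<'E'
from h import *
print(observe())
F={}
for n in("top","side"):
    f=grab_frame(n);F[n]=f
    for th in("filler_cap","filler_neck","cap_handle"):
        for d in find_in(f,th)[:5]:
            e=d["extent"]; print(n,th,round(d["confidence"],2),np.round(e),np.round(world(f,e[0],e[1]),3))
    for th in("cap_handle","filler_neck"):
        for d in tip_of(f,th)[:5]: 
            p=d["position"];print(n,"tip",th,round(d["confidence"],2),np.round(p,1),np.round(world(f,*p,z=0.046 if th[0]=='c' else .148),3))
save("a.png",np.vstack([F["top"]["image"],F["side"]["image"]])[::1])
im=np.vstack([F["top"]["image"],F["side"]["image"]]); save("a.png",cv2.resize(im,(480,600),interpolation=cv2.INTER_AREA))
save("t.png",F["top"]["image"])
E
```

```text
{'clock': 0.0, 'qpos': array([-1.17219288,  0.52202992, -0.03631718,  1.5999885 ,  0.0211926 ,
        1.02108964, -0.11284597]), 'qd': array([ 0.00041884,  0.00159975,  0.00035527,  0.00145682, -0.00036122,
        0.00076444,  0.0004412 ]), 'joint_efforts': array([-4.96282773e-04, -9.27113056e+01,  1.97955854e+00, -3.69920647e+01,
        1.77525060e-02,  8.38729378e-03, -2.39742349e-05]), 'position': array([0.28227441, 0.55725759, 0.23072291]), 'tool_rot': array([-3.14046470e+00,  7.88455633e-05,  2.67272023e+00]), 'force': array([ 0.37463811, -0.37386356, -0.25541672]), 'moment': array([-0.00061731, -0.01982142,  0.01112003]), 'finger_force': 0.0, 'grip_width': 0.08567028201000938}
top filler_cap 0.98 [218. 226.  27.  28.] [0.402 0.359 0.073]
top filler_cap 0.87 [306. 221.  18.  17.] [0.417 0.065 0.068]
top filler_cap 0.86 [285. 190.  21.  19.] [0.519 0.136 0.083]
top filler_cap 0.65 [254. 200.  19.  22.] [0.496 0.247 0.028]
top filler_neck 0.63 [367. 169.  27.  23.] [ 0.579 -0.136  0.122]
top cap_handle 0.92 [284. 192.  28.  29.] [0.513 0.14  0.079]
top cap_handle 0.86 [308. 222
[... 877 characters left out ...]
] [ 0.561 -0.093  0.142]
side filler_neck 0.2 [295. 256.  26.  20.] [0.494 0.268 0.034]
side cap_handle 0.86 [298. 233.  24.  31.] [0.527 0.152 0.043]
side cap_handle 0.79 [317. 282.  40.  38.] [0.394 0.381 0.041]
side cap_handle 0.76 [296. 254.  22.  20.] [0.491 0.264 0.038]
side cap_handle 0.75 [342. 237.  16.  11.] [0.402 0.099 0.021]
side tip cap_handle 0.83 [293.3 252.2] [0.498 0.268 0.046]
side tip cap_handle 0.64 [317.  271.5] [0.404 0.344 0.046]
side tip cap_handle 0.59 [341.7 229.1] [0.404 0.097 0.046]
side tip cap_handle 0.57 [297.8 227.3] [0.54  0.12  0.046]
side tip cap_handle 0.27 [374.8 184.2] [ 0.378 -0.31   0.046]
side tip filler_neck 0.57 [318.9 168.3] [ 0.556 -0.157  0.148]
```

View pics/t.png

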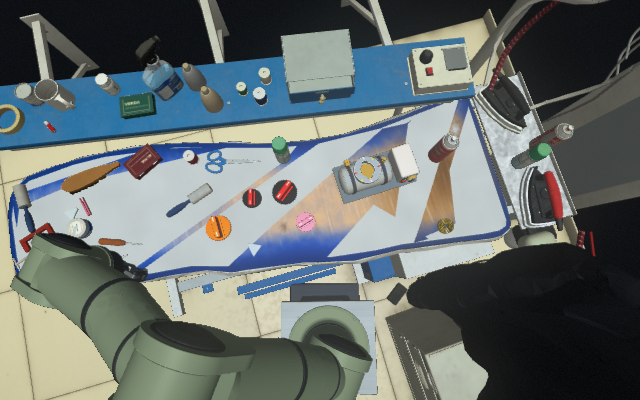

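View pics/a.png

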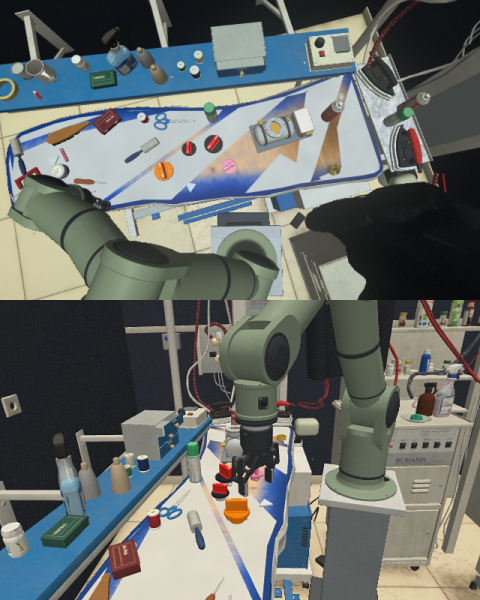

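The top picture shows four caps: orange (218,227), pink (306,221), and two red-handled ones at (251,198) and (285,191). The neck is at (367,169). The cap at (251,198) has the smaller disc, so it should be the one meant; I'll confirm that in a crop with measurements.

Run:
```python
from h import *
f=grab_frame("top"); im=f["image"]; P=cloud(f)
print("cam",-np.array(f["R"]).T@np.array(f["t"]),f["fx"])
hsv=cv2.cvtColor(im,cv2.COLOR_RGB2HSV).astype(int)
red=((hsv[...,0]<6)|(hsv[...,0]>174))&(hsv[...,1]>150)&(hsv[...,2]>90)
for c in((252,198),(285,191)):
    vs,us=np.nonzero(red); k=np.hypot(us-c[0],vs-c[1])<14; 
    W=np.array([world(f,u,v,z=.063)[:2] for u,v in zip(us[k],vs[k])])
    m=W.mean(0);w,V=np.linalg.eigh(np.cov(W.T));a=V[:,1]; q=(W-m)@V
    dk=(im.max(-1)<75); vs,us=np.nonzero(dk|red);k=np.hypot(us-c[0],vs-c[1])<16
    D=np.array([world(f,u,v,z=.03)[:2] for u,v in zip(us[k],vs[k])])
    p=P[c[1]-10:c[1]+10,c[0]-10:c[0]+10][red[c[1]-10:c[1]+10,c[0]-10:c[0]+10]]
    print(c,"handle",m,"ext",np.ptp(q,axis=0),"yaw deg",np.degrees(np.arctan2(a[1],a[0])),"disc mean",D.mean(0),"ext",np.ptp(D,axis=0),"zmax",np.percentile(p[:,2],[50,90,98]))
# rectified views, 0.5 mm/px
def rect(cx,cy,z,h,s):
    n=int(2*h/s); a=np.arange(n)*s-h
    X=np.stack([np.broadcast_to((cx-a)[:,None],(n,n)),np.broadcast_to((cy-a)[None],(n,n)),np.full((n,n),z)],-1)  # up=+x, left=+y
    c=X@np.array(f["R"]).T+np.array(f["t"])
    return cv2.remap(im,(c[...,0]/c[...,2]*f["fx"]+f["cx"]).astype(np.float32),(c[...,1]/c[...,2]*f["fy"]+f["cy"]).astype(np.float32),cv2.INTER_CUBIC)
A=rect(.575,-.133,.148,.1,.0005);A=A
B=rect(.51,.2,.03,.1,.0005)
save("c.png",np.hstack([A,B]))
# flange ring points from depth
k=(P[...,2]>.138)&(P[...,2]<.158)&(np.hypot(P[...,0]-.575,P[...,1]+.133)<.06)
print("flange",P[k].mean(0),P[k].min(0),P[k].max(0),k.sum())
```

```text
cam [0.28354127 0.024843   1.3517669 ] 384.1844512684338
(252, 198) handle [0.49924412 0.25222202] ext [0.02089228 0.05209577] yaw deg -178.11685073528713 disc mean [0.50190613 0.25565884] ext [0.06350468 0.05934054] zmax [0.05987211 0.06522609 0.06706639]
(285, 191) handle [0.52145505 0.14098401] ext [0.02990883 0.07017822] yaw deg 145.7434016398654 disc mean [0.52267505 0.14315514] ext [0.07830549 0.07686187] zmax [0.0791037  0.08311157 0.08471224]
flange [ 0.57219398 -0.13317058  0.14651553] [ 0.52802455 -0.1760385   0.13800267] [ 0.61776453 -0.08932623  0.15430895] 440
```

View pics/c.png

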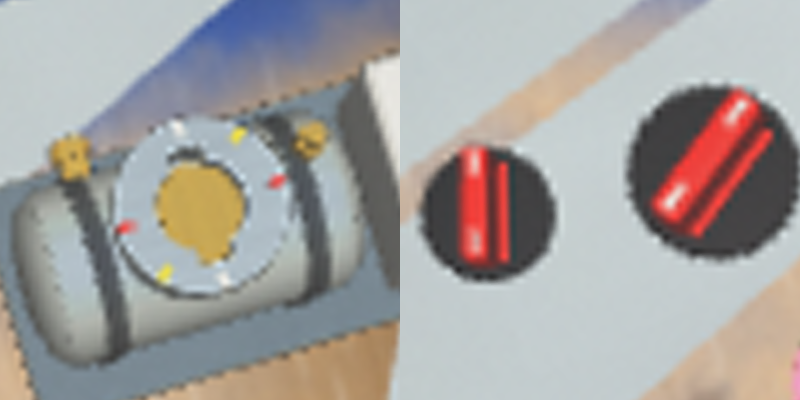

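In the crop, the cap at (251,198) has a 66 mm disc and its top is at about 63 mm. The other red one has a 78 mm disc and is 84 mm tall, so the left one is the target. Both marks and disc put the cap at (.504, .256) with the bar at yaw about -1°. The neck is at (.573, -.133), with slots at yaw 16.9° and vent marks at -28.1°.

```bash
python3 -m creep '[[[-1,-0.033,-0.017,0,0,0,0],[-1,-0.033,-0.017,0,0,0,0],[-1,-0.033,-0.017,0,0,0,0],[-1,-0.033,-0.017,0,0,0,0],[-1,-0.033,-0.017,0,0,0,0],[-1,-0.033,-0.017,0,0,0,0],[-1,-0.033,-0.017,0,0,0,0],[-1,-0.033,-0.017,0,0,0,0],[-1,-0.033,-0.017,0,0,0,0],[-1,-0.033,-0.017,0,0,0,0]]]' 40
python3 -m creep '[[[-1,0,0,0,0,0,-6.5],[-1,0,0,0,0,0,-6.5],[-1,0,0,0,0,0,-6.5],[-1,0,0,0,0,0,-6.5],[-1,0,0,0.02,0,0,0],[-1,0,0,0.02,0,0,0],[-1,0,0,0.02,0,0,0],[-1,0,0,0.02,0,0,0],[-1,0,0,0,0,0,0],[-1,0,0,0,0,0,0]]]'
cat >> h.py <<'E'
def to(x,y,z,yaw):
    s=observe(); p=s["position"]; a=s["tool_rot"][2]; d=np.array([x,y,z])-p
    print("pos",np.round(p,4),"yaw",round(np.degrees(a),1),"rp",np.round(np.degrees(s["tool_rot"][:2]),1),"q",np.round(s["qpos"],2),"F",np.round(s["force"],1),"M",np.round(s["moment"],2),"grip",s["grip_width"],s["finger_force"],"t",s["clock"])
    print("tool shift",np.round([d[0]*np.cos(a)+d[1]*np.sin(a),d[0]*np.sin(a)-d[1]*np.cos(a),-d[2]],4),"turn z",round(-((yaw-np.degrees(a)+180)%360-180),1))
E
python3 -c "
from h import *
to(.504,.256,.036,179)"
```

```text
clock: 1.65
position: [0.5007, 0.2555, 0.2315]
tool_rot: [3.141, 0.0, 2.673]
force: [0.5, 1.1, -0.2]
grip_width: 0.0854
finger_force: 0.0
clock: 2.65
position: [0.5001, 0.2568, 0.1517]
tool_rot: [-3.141, -0.0, 3.126]
force: [-0.5, -0.7, 1.0]
grip_width: 0.0856
finger_force: 0.0
pos [0.5001 0.2568 0.1517] yaw 179.1 rp [-180.   -0.] q [-0.53  0.52 -0.07  1.84  0.05  0.78  0.93] F [-0.5 -0.7  1. ] M [ 0.01 -0.01  0.02] grip 0.08555056975086692 0.0 t 2.65
tool shift [-0.0039 -0.0008  0.1157] turn z 0.1
```

```bash
python3 -m creep '[[[-1,-0.004,-0.001,0.02,0,0,0],[-1,0,0,0.02,0,0,0],[-1,0,0,0.02,0,0,0],[-1,0,0,0.02,0,0,0],[-1,0,0,0.02,0,0,0],[-1,0,0,0.015,0,0,0],[-1,0,0,0,0,0,0],[1,0,0,0,0,0,0],[1,0,0,0,0,0,0],[1,0,0,0,0,0,0]]]' 40
python3 -m creep '[[[1,0,0,0,0,0,0],[1,0,0,0,0,0,0],[1,0,0,0,0,0,0],[1,0,0,0,0,0,0],[1,0,0,0,0,0,0],[1,0,0,0,0,0,0]]]' 60
python3 -c "
from h import *
to(.504,.256,.24,179)"
```

```text
clock: 3.65
position: [0.5044, 0.256, 0.0373]
tool_rot: [3.141, 0.001, 3.127]
force: [-0.3, 0.5, 0.1]
grip_width: 0.0437
finger_force: 0.0
clock: 4.25
position: [0.5039, 0.2558, 0.0364]
tool_rot: [3.142, -0.0, 3.127]
force: [-1.2, -0.9, 3.7]
grip_width: 0.0129
finger_force: 62.1
pos [0.5039 0.2558 0.0364] yaw 179.1 rp [180.  -0.] q [-0.53  0.7  -0.06  1.89  0.07  0.55  0.92] F [-1.2 -0.9  3.7] M [-0.    0.21  0.02] grip 0.012948102320015612 62.10374593734741 t 4.25
tool shift [-0.000e+00  2.000e-04 -2.036e-01] turn z 0.1
```

```bash
python3 -m creep '[[[1,0,0,-0.015,0,0,0],[1,0,0,-0.025,0,0,0],[1,0,0,-0.03,0,0,0],[1,0,0,-0.03,0,0,0],[1,0,0,-0.03,0,0,0],[1,0,0,-0.03,0,0,0],[1,0,0,-0.025,0,0,0],[1,0,0,-0.015,0,0,0],[1,0,0,0,0,0,0]]]'
python3 -m creep '[[[1,-0.005,-0.02,0,0,0,0],[1,-0.008,-0.035,0,0,0,0],[1,-0.008,-0.035,0,0,0,0],[1,-0.008,-0.035,0,0,0,0],[1,-0.008,-0.035,0,0,0,0],[1,-0.008,-0.035,0,0,0,0],[1,-0.008,-0.035,0,0,0,0],[1,-0.008,-0.035,0,0,0,0],[1,-0.008,-0.035,0,0,0,0],[1,-0.005,-0.03,0,0,0,0]]]'
python3 -m creep '[[[1,0,-0.03,0,0,0,0],[1,0,-0.02,0,0,0,0],[1,0,0,0,0,0,-6],[1,0,0,0,0,0,-6],[1,0,0,0,0,0,-6],[1,0,0,0,0,0,0],[1,0,0,0,0,0,0]]]'
python3 - <<'E'
from h import *
to(.573,-.1333,.24,197)
f=grab_frame("top"); s=grab_frame("side")
for n,g in(("top",f),("side",s)):
    for d in tip_of(g,"cap_handle")[:3]: print(n,d["confidence"],np.round(d["position"],1))
R=np.array(s["R"]);t=np.array(s["t"]);c=R@np.array([.573,-.133,.19])+t;u,v=int(c[0]/c[2]*s["fx"]+s["cx"]),int(c[1]/c[2]*s["fy"]+s["cy"])
a=cv2.resize(s["image"][max(v-50,0):v+50,max(u-60,0):u+60],None,fx=4,fy=4,interpolation=cv2.INTER_CUBIC)
b=cv2.resize(f["image"][120:220,320:400],(320,400),interpolation=cv2.INTER_CUBIC)
save("d.png",np.hstack([a[:400],b]))
E
```

```text
clock: 5.15
position: [0.5046, 0.256, 0.2391]
tool_rot: [3.14, 0.003, 3.126]
force: [0.8, 0.3, -1.5]
grip_width: 0.0133
finger_force: 61.4
clock: 6.15
position: [0.5727, -0.0774, 0.2358]
tool_rot: [-3.141, -0.001, 3.126]
force: [-0.2, 0.6, -1.7]
grip_width: 0.0131
finger_force: 61.3
clock: 6.85
position: [0.5719, -0.1254, 0.236]
tool_rot: [3.141, -0.001, -2.846]
force: [-0.2, 0.8, -2.7]
grip_width: 0.0128
finger_force: 61.3
pos [ 0.5719 -0.1254  0.236 ] yaw -163.1 rp [180.  -0.] q [ 0.15  0.45 -0.04  1.7   0.02  0.99  1.96] F [-0.2  0.8 -2.7] M [-0.01  0.01  0.04] grip 0.01276231804823868 61.3484787940979 t 6.85
tool shift [ 0.0012 -0.0078 -0.004 ] turn z -0.1
top 0.9 [281.7 189.2]
top 0.9 [215.6 227.6]
top 0.84 [305.3 220.5]
side 0.75 [315.1 275.2]
side 0.57 [338.  228.5]
side 0.5 [312.6 143.9]
```

View pics/d.png

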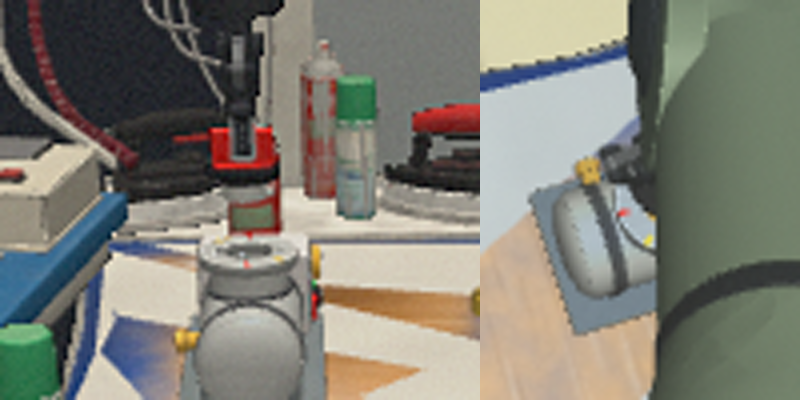

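The cap hangs upright in the fingers (side crop), the handle at about (243,150) and the neck below at (255,250). I'll centre it over the neck and check how it sits in the hand against the projection.

```bash
python3 -m creep '[[[1,0.001,-0.004,0.005,0,0,0],[1,0,-0.004,0.005,0,0,0],[1,0,0,0.005,0,0,0],[1,0,0,0,0,0,0],[1,0,0,0,0,0,0]]]'
python3 - <<'E'
from h import *
to(.573,-.1333,.164,197)
s=grab_frame("side"); im=s["image"]
p=observe()["position"]; R=np.array(s["R"]);t=np.array(s["t"])
def pr(X): c=R@np.asarray(X)+t; return np.array([c[0]/c[2]*s["fx"]+s["cx"],c[1]/c[2]*s["fy"]+s["cy"]])
print("cam",-R.T@t)
o=p-[0,0,.036]
a=np.radians(17);ex=np.array([np.cos(a),np.sin(a),0])
print("exp bar ends",[pr(o+[0,0,.060]+k*.028*ex) for k in(-1,1)],"exp centre",pr(o+[0,0,.046]),"disc",pr(o+[0,0,.025]))
th=np.linspace(0,2*np.pi,180)
D=np.array([pr(o+[.033*np.cos(q),.033*np.sin(q),.025]) for q in th]);print("exp disc cols",D[:,0].min(),D[:,0].max())
N=np.array([pr([.573+.0445*np.cos(q),-.1333+.0445*np.sin(q),-.005+.148]) for q in th]);print("exp flange cols",N[:,0].min(),N[:,0].max())
u,v=pr(o+[0,0,.025]).astype(int)
hsv=cv2.cvtColor(im,cv2.COLOR_RGB2HSV).astype(int)
red=((hsv[...,0]<6)|(hsv[...,0]>174))&(hsv[...,1]>180)&(hsv[...,2]>100)
sub=red[v-14:v+2,u-16:u+17]; r,c=np.nonzero(sub); print("red cols",c.min()+u-16,c.max()+u-16,"rows",r.min()+v-14,r.max()+v-14)
dk=im.max(-1)<70
for row in range(v-3,v+4): c=np.nonzero(dk[row,u-16:u+17])[0]+u-16; print("row",row,c.min() if len(c) else None,c.max() if len(c) else None)
save("e.png",cv2.resize(im[v-35:v+40,u-50:u+50],None,fx=8,fy=8,interpolation=cv2.INTER_NEAREST)); print("crop origin",u-50,v-35)
E
```

```text
clock: 7.55
position: [0.5736, -0.1332, 0.2211]
tool_rot: [3.141, -0.0, -2.843]
force: [-0.3, 1.1, -2.4]
grip_width: 0.0128
finger_force: 61.4
pos [ 0.5736 -0.1332  0.2211] yaw -162.9 rp [180.  -0.] q [ 0.16  0.47 -0.04  1.71  0.02  0.96  1.98] F [-0.3  1.1 -2.4] M [ 0.01  0.01 -0.02] grip 0.0128351666523282 61.350871324539185 t 7.55
tool shift [0.0006 0.0001 0.0571] turn z 0.1
cam [0.10690221 1.20993294 0.62960054]
exp bar ends [array([319.28040691, 143.46385613]), array([303.28798121, 143.83298061])] exp centre [311.41664607 147.52372942] disc [311.61794673 153.28468463]
exp disc cols 302.27102301791757 320.9621757951571
exp flange cols 300.0434651312453 324.82841981643753
red cols 296 320 rows 142 153
row 150 295 310
row 151 295 303
row 152 295 320
row 153 295 321
row 154 295 321
row 155 295 320
row 156 295 319
crop origin 261 118
```

View pics/e.png

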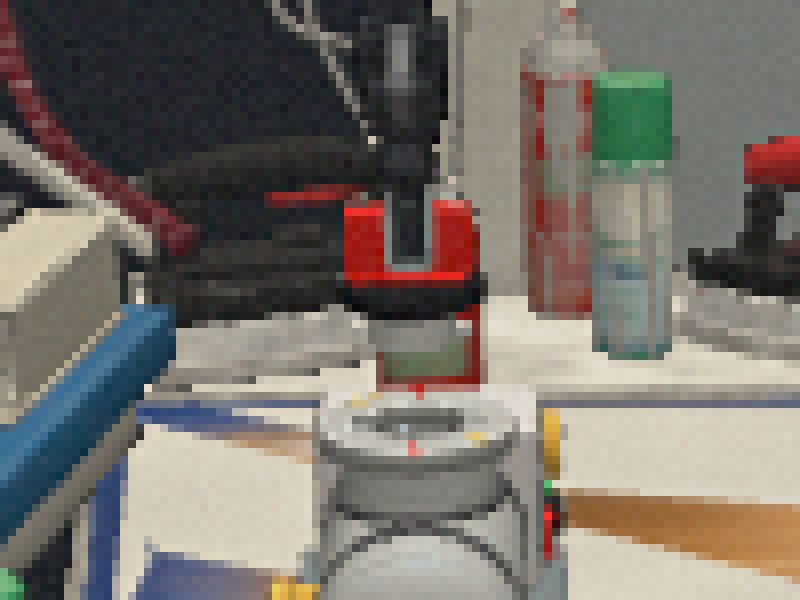

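The side crop shows the cap level, with disc columns 303.7–321.6, directly above the flange at 300.3–325.7. Both agree with the projection to under half a pixel (about 1.5 mm), so I'll lower it slowly.

```bash
python3 -m creep '[[[1,0,0,0.01,0,0,0],[1,0,0,0.01,0,0,0],[1,0,0,0.01,0,0,0],[1,0,0,0.004,0,0,0],[1,0,0,0.004,0,0,0],[1,0,0,0.003,0,0,0],[1,0,0,0,0,0,0]]]'
python3 -c "
from h import *
to(.5735,-.1333,.164,197)"
```

```text
clock: 8.3
position: [0.5736, -0.1333, 0.18]
tool_rot: [3.141, -0.0, -2.843]
force: [-0.1, 0.4, -1.6]
grip_width: 0.0128
finger_force: 61.4
pos [ 0.5736 -0.1333  0.18  ] yaw -162.9 rp [180.  -0.] q [ 0.16  0.52 -0.04  1.75  0.03  0.87  1.97] F [-0.1  0.4 -1.6] M [ 0.02  0.02 -0.03] grip 0.012772913328381307 61.35164022445679 t 8.3
tool shift [0.0001 0.     0.016 ] turn z 0.1
```

```bash
python3 -m creep '[[[1,0,0,0.003,0,0,0],[1,0,0,0.003,0,0,0],[1,0,0,0.003,0,0,0],[1,0,0,0.003,0,0,0],[1,0,0,0.002,0,0,0],[1,0,0,0,0,0,0]]]'
python3 -c "
from h import *
to(.5735,-.1333,.164,197)"
```

```text
clock: 8.9
position: [0.5735, -0.1332, 0.166]
tool_rot: [3.141, -0.0, -2.842]
force: [0.5, -0.2, -1.5]
grip_width: 0.0131
finger_force: 61.4
pos [ 0.5735 -0.1332  0.166 ] yaw -162.9 rp [180.  -0.] q [ 0.16  0.54 -0.04  1.76  0.03  0.84  1.97] F [ 0.5 -0.2 -1.5] M [-0.06  0.    0.04] grip 0.013140356771970823 61.35128974914551 t 8.9
tool shift [ 0.     -0.0001  0.002 ] turn z 0.1
```

```bash
python3 -m creep '[[[1,0,0,0.001,0,0,0],[1,0,0,0.0005,0,0,0],[1,0,0,0.0005,0,0,0],[1,0,0,0,0,0,0],[1,0,0,0,0,0,0]]]'
python3 -m creep '[[[1,0,0,0.0005,0,0,0],[1,0,0,0.0005,0,0,0],[1,0,0,0,0,0,0],[1,0,0,0,0,0,0]]]'
```

```text
clock: 9.4
position: [0.5736, -0.1333, 0.1644]
tool_rot: [-3.142, 0.0, -2.842]
force: [-2.7, 0.4, 1.4]
grip_width: 0.0127
finger_force: 61.7
clock: 9.8
position: [0.5736, -0.1333, 0.1643]
tool_rot: [-3.141, 0.0, -2.843]
force: [-8.5, 2.1, 17.2]
grip_width: 0.013
finger_force: 64.2
```

Home: contact at TCP z 0.1643 (0.164 predicted), with a 17 N push. I'll ease the side load slightly and turn clockwise, which is +tool z.

```bash
python3 -m creep '[[[1,0.0005,0,-0.0004,0,0,0],[1,0,0,0,0,0,0],[1,0,0,0,0,0,0]]]'
python3 -m creep '[[[1,0,0,0,0,0,3],[1,0,0,0,0,0,4],[1,0,0,0,0,0,4],[1,0,0,0,0,0,4],[1,0,0,0,0,0,4],[1,0,0,0,0,0,3],[1,0,0,0,0,0,0]]]'
python3 -c "
from h import *
to(.5735,-.1333,.164,152)"
```

```text
clock: 10.1
position: [0.5736, -0.1333, 0.1643]
tool_rot: [-3.141, 0.001, -2.842]
force: [-2.8, 1.0, 9.0]
grip_width: 0.0127
finger_force: 63.1
clock: 10.8
position: [0.5742, -0.1328, 0.1644]
tool_rot: [3.141, 0.002, 3.055]
force: [0.6, 3.5, 7.6]
grip_width: 0.0131
finger_force: 62.7
pos [ 0.5742 -0.1328  0.1644] yaw 175.1 rp [1.8e+02 1.0e-01] q [ 0.09  0.54  0.06  1.76 -0.04  0.83  1.65] F [0.6 3.5 7.6] M [ 0.63 -0.36 -0.01] grip 0.013083801073922442 62.66683101654053 t 10.8
tool shift [ 0.0007 -0.0006  0.0004] turn z 23.1
```

```bash
python3 -m creep '[[[1,0,0,0,0,0,3],[1,0,0,0,0,0,4],[1,0,0,0,0,0,4],[1,0,0,0,0,0,4],[1,0,0,0,0,0,4],[1,0,0,0,0,0,3.5],[1,0,0,0,0,0,0],[1,0,0,0,0,0,0],[1,0,0,0,0,0,0]]]'
python3 - <<'E'
from h import *
to(.5735,-.1333,.164,152)
s=grab_frame("side"); im=s["image"]
f=grab_frame("top")
save("g.png",np.hstack([cv2.resize(im[118:193,261:361],None,fx=5,fy=5,interpolation=cv2.INTER_CUBIC),cv2.resize(f["image"][130:205,330:390],None,fx=5,fy=5,interpolation=cv2.INTER_CUBIC)]))
E
```

```text
clock: 11.7
position: [0.5743, -0.133, 0.1644]
tool_rot: [3.14, 0.002, 2.665]
force: [2.6, 2.5, 6.2]
grip_width: 0.0129
finger_force: 62.6
pos [ 0.5743 -0.133   0.1644] yaw 152.7 rp [1.799e+02 1.000e-01] q [ 0.02  0.55  0.16  1.77 -0.11  0.83  1.32] F [2.6 2.5 6.2] M [ 0.44 -0.57  0.01] grip 0.012850768733065537 62.60737895965576 t 11.7
tool shift [ 0.0006 -0.0006  0.0004] turn z 0.7
```

View pics/g.png

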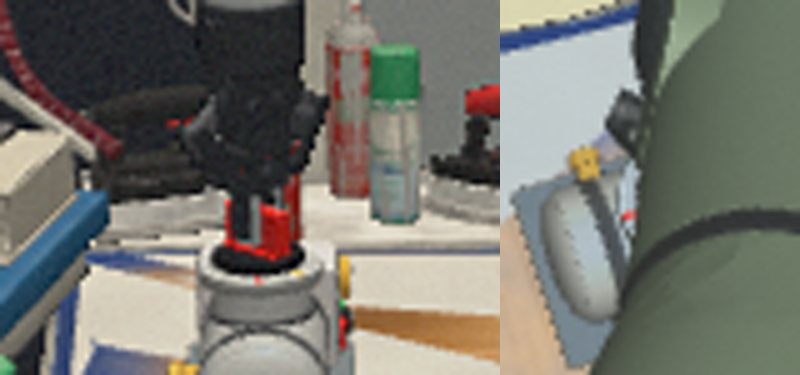

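The cap is home and turned, with the handle at about (258,228) in the crop and a yellow mark at (298,273). I'll check the bar's angle by overlaying the projected bar for the measured yaw and the vent line.

Run:
```python
from h import *
s=grab_frame("side"); im=s["image"]; R=np.array(s["R"]);t=np.array(s["t"])
def pr(X): c=R@np.asarray(X)+t; return np.array([c[0]/c[2]*s["fx"]+s["cx"],c[1]/c[2]*s["fy"]+s["cy"]])
K=10;u0,v0=290,140
a=cv2.resize(im[v0:v0+45,u0:u0+40],None,fx=K,fy=K,interpolation=cv2.INTER_NEAREST); b=a.copy()
def line(pts,col,cl=True): cv2.polylines(b,[np.int32([(pr(p)-[u0,v0]+.5)*K for p in pts])],cl,col,1)
n=np.array([.5735,-.133,.148])
for yaw,col in((-27.5,(0,255,0)),(-40,(0,255,255))):
    q=np.radians(yaw);ex=np.array([np.cos(q),np.sin(q),0]);ey=np.array([-np.sin(q),np.cos(q),0])
    for z in(.009,.043): line([n+i*.028*ex+j*.007*ey+[0,0,z] for i,j in((1,1),(1,-1),(-1,-1),(-1,1))],col)
q=np.radians(-28.1);e=np.array([np.cos(q),np.sin(q),0])
line([n+.033*e,n+.0445*e],(255,0,255),False);line([n-.033*e,n-.0445*e],(255,0,255),False)
save("k.png",np.hstack([a,b]))
```

```text
(no output)
```

View pics/k.png

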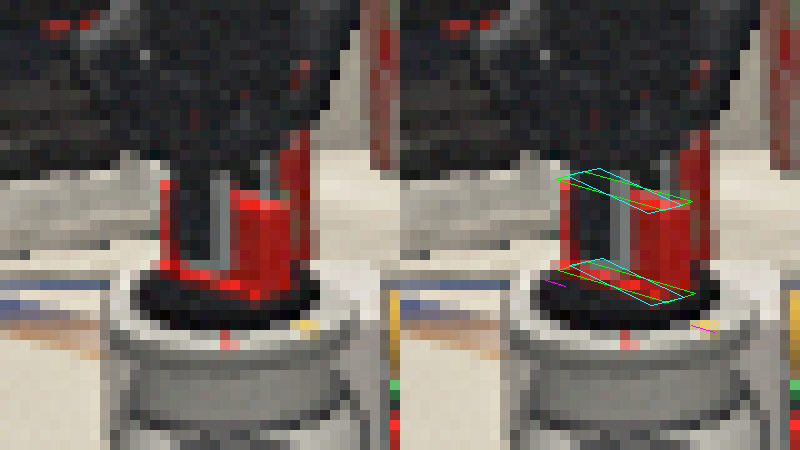

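The overlay shows the bar spanning columns 560–692, which matches the green -27.5° outline, and the yellow mark sits on the projected vent line. The disc is flat on the rim, so I'm handing in.

```bash
python3 -c "
from workcell import *
s=observe();print(s['qd'].round(3),s['finger_force'],s['force']);print(job_done())"
```

```text
[-0.001  0.001 -0.001 -0.001 -0.001 -0.    -0.001] 62.60784387588501 [2.55594589 3.77212538 5.86044513]
the job is handed in; nothing more can be done
None
```

The cap is fully home on the neck, turned clockwise to the yellow vent marks and still held there with a grip of about 63 N; I handed the job in at about 12 s, and no verdict came back.

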